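# Nip an offcut in the ratchet clamp

### The arm

A 7-joint arm with a two-finger parallel gripper is mounted at the origin on a cart in front of the work surface, level with it; the furniture and walls round the work are solid. World frame = base frame: x ahead of the robot, y to its left, z up, the work surface at z = 0. Lengths are in mm, angles in rad, forces in N, time in s.
With the tool pointing down it reaches from about 425 to 875 mm from the base axis. Payload 8.4 kg.
Tool frame: the origin (TCP) lies between the finger pads, 19 mm behind the fingertips; this is the grasp point; z points along the fingers, y is the line along which they close (so a half turn about z gives the same grasp; the last joint's range is limited). The gripper opens to 85 mm and grips with 20 to 120 N. Pads are 22 mm wide; open, the fingers measure 114 mm over their backs; the gripper's body (76 mm by 85 mm) begins 54 mm behind the grasp point. The pads swing forward as they close: fully open they stand 13 mm farther back than shut.
Start: joints at [1.021, 0.333, 0.04, 1.465, -0.013, 1.343, -0.059], TCP at [283.171, -585.047, 250.008] pointing down, gripper open.
Joint ranges: [-2.58, 2.58], [-0.38, 2.09], [-1.3, 1.39], [0.25, 2.4], [-1.5, 4.64], [0.08, 2.09], [-2.65, 2.65]. Speed limits (rad/s): [2.22, 2.22, 2.79, 2.79, 3.14, 3.14, 3.14].

### API

Orientations are given as a unit quaternion [x, y, z, w].
In Python, from station import manip, viewer gives the robot as it stands.
- The arm moves only by the shell command python3 -m jog 'ROWS' [FORCE]. ROWS is a JSON object of lists of equal length, an entry for each row: "slide": the shift along the tool's x, y, z in m, a list of three; "yaw": the turn about the tool's z in degrees; "hand": the opening, from 0 (shut) to 1 (fully open). A call has 1 to 20 rows; each row is the pose to reach, as a shift and turn from the pose commanded when the call began, along the tool's axes at that moment; what a row does not reach only later rows make up. A row lasts 1/8 s, in which the tool goes at most 62.5 mm and 10.7 degrees, less where a joint would pass 70% of its speed; a pose out of reach is approached as far as the arm can. A call with a gripper value outside its range is refused whole. The fingers move at their own pace and stop on an object; FORCE is the grip in N (left out, the last holds). Time passes only in rows, so rows that repeat a pose let the fingers close. It gives the time, the measured TCP pose, the force, the opening and the grip force at its end, in the units of the state.
- manip.state(): the state, without advancing time (a new reading comes with each control period).
- viewer.grab_frame(name): name is "scene" or "top" or "wrist"; returns (picture, depth): 384x512x3 uint8, red, green, blue; 384x512 float32, mm along the optical axis (not along the pixel's ray), 0 where there is no reading.
- viewer.camera_params(name): a dict with "mtx" (3x3 intrinsics, pixels), "world_to_cam" (4x4, takes a point from world to camera coordinates). Camera axes: x right, y down, z forward; pixel columns grow to the right and rows downward; lengths in mm; the calibration is good to about 2 mm. A picture is of the moment at which its call begins: read the wrist's pose just before it. camera_params takes no time and is no camera call; for the wrist camera it gives the pose at the moment of the call.
- manip.job_done(): hands the job in; it is judged then, once.
The state is a dict: "time": time; "qpos": joint angles; "joint_vel": joint speeds; "effort": joint torques, N m; "ee_pos": TCP position; "ee_rot": TCP orientation; "force": force on the tool from outside, world axes, zero at the start; "moment": the same for the moment, N m; "width": finger opening in mm; "finger_force": force on a finger pad.
Only numpy, scipy, OpenCV 4.12 (cv2) and the standard library are available. Lean on these libraries where they do the work, as an engineer would, in place of code of your own. Each camera call takes 0.05 s, during which the arm holds its last target. There are 200 camera calls.

### The job

Clamp the long offcut in the low ratchet clamp, ready for sanding. The jaw stands too close, so throw the pawl's ball lever back, turn the knob anticlockwise to open the jaw, and lay the offcut flat on the clamp's bed, along the jaws and about centred on them. Then throw the pawl in again and advance the knob clockwise click by click until the jaw's sprung pad is pushed about halfway in, never right home, and leave the pawl holding it; leave the short offcut where it lies.

Things in the scene. Friction and masses are not known exactly. Their poses are not given: they have to be found in the camera images.
- clamp: Low grey cast-iron ratchet clamp bolted to the bench, 136 x 232 mm. Origin on the bench under the knob's axis; +y points to the fixed jaw (100 mm wide, face at y 148), the pawl is on the -x side (towards the robot). Moving jaw: carriage with sprung pad, 84 mm wide, between knob and fixed jaw. Both jaws' tops are 28 mm above the bench. Ratchet wheel under the knob: radius 62, top 48 mm.
- seat (a point): Where the middle of the offcut's underside belongs: on the clamp's bed (12 mm above the bench), 125 mm from the knob's axis, midway along the jaws, with its long side against the fixed jaw. Axes as the clamp's: x along the jaws, +y to the fixed jaw. The jaw fully open leaves 54 mm (offcut 45), from 31.5 mm on the knob's side to 22.5 mm on the other.
- offcut_long: The work: plain pine offcut 160 (x) x 45 (y) x 38 (z) mm, 0.11 to 0.22 kg, the longer and thicker of two. Origin at the centre of its underside. It stands 22 mm above the jaws when seated: gripped across y by its upper 19 mm, the fingertips stay above them.
- offcut_short: Bystander, loose: offcut 95 x 60 x 19 mm, origin at the centre of its underside.
- knob_grip (a point): On the knob's vertical axis, 90 mm above the bench: TCP point for gripping it. Black ribbed round knob, 52 mm across, from 70 to 102 mm above the bench, on top of the ratchet wheel; needs up to 0.2 N m when clamping.
- knob (a joint): Knob angle, rad: 0 = jaw fully open (stop), grows clockwise seen from above, to 2.2; starts at 1.1 to 1.5. Moves the jaw 10 mm per rad; gap = 54 mm - 10 mm x angle with the pad out. 24 teeth: a click every 0.262 rad. With the pawl in it turns only clockwise (falling back by less than a tooth when let go under load); with the pawl back it turns both ways and the pad's spring can push it open.
- pawl (a joint): Pawl angle, rad: 0 to 0.3 = in (the nose lies on the wheel, lifting and dropping as teeth pass), 0.96 = thrown back on its stop, clear of the wheel. By its own weight it falls in below about 0.5 and back above about 0.6.
- pawl_ball (a point): Centre of the dark steel ball (24 mm) on the pawl's lever, 102 mm above the bench. The 48 mm lever stands 89 mm from the knob's axis on the clamp's -x side and swings along clamp y about a level shaft at y -24, 60 mm high. Pawl in: ball at y 0, leaning to +y; thrown back: ball at y -44, leaning to -y. A push of 2 N along y throws it.
- pad_face (a point): Centre of the sprung pad's wood-lined face, 20 mm above the bench, at clamp x 0.
- pad (a joint): How far the pad is pushed into the jaw against its spring, m: 0 = out, 0.012 = home on its stop. Spring 1.2 N per mm.

How it is judged:
By the outcome, as a careful person would: the job done as asked, in the order asked, and still so for the second after the job is handed in, with the robot touching nothing.
It also fails if it takes over 72 s, if anything falls off the work surface, if the arm or the gripper's body presses on something with over 40 N, if the wrist force passes 120 N, or if a joint passes its speed limit or range.

## Working session

There is one attempt and no reset: what is moved stays moved. The work goes in short steps, Python scripts to look and compute and a shell command to move; the robot and the scene stay as the last step left them, time stands still between calls to the robot, and variables do not carry over. Pictures are saved under pics/ and viewed, at most 10 in all, crops included, and the job is handed in when it is done.

```bash
mkdir -p pics; ls; python3 - <<'E'
from station import manip, viewer
import cv2, numpy as np
s=manip.state(); print({k:np.round(v,3).tolist() for k,v in s.items()})
out=[]
for n in("top","scene"):
    p,d=viewer.grab_frame(n); np.savez(f"pics/{n}0.npz",p=p,d=d,K=viewer.camera_params(n)["mtx"],T=viewer.camera_params(n)["world_to_cam"])
    cv2.imwrite(f"pics/{n}0.png",p[:,:,::-1]); print(n,np.round(viewer.camera_params(n)["mtx"],1).tolist(),np.round(viewer.camera_params(n)["world_to_cam"],3).tolist())
E
```

```text
pics
{'time': 0.0, 'qpos': [1.021, 0.334, 0.04, 1.466, -0.013, 1.343, -0.059], 'joint_vel': [-0.0, -0.001, -0.0, 0.0, 0.0, -0.0, -0.001], 'effort': [0.0, -65.856, 1.366, -40.555, 0.017, 0.013, -0.0], 'ee_pos': [282.964, -584.698, 249.107], 'ee_rot': [0.975, 0.223, -0.0, -0.001], 'force': [-0.239, 0.592, -0.325], 'moment': [0.006, -0.011, 0.01], 'finger_force': 0.0, 'width': 85.372}
top [[399.1, 0.0, 262.8], [0.0, 399.1, 188.8], [0.0, 0.0, 1.0]] [[-0.011, -1.0, 0.007, -111.437], [-0.999, 0.01, -0.044, 493.957], [0.044, -0.008, -0.999, 1224.961], [0.0, 0.0, 0.0, 1.0]]
scene [[424.0, 0.0, 261.2], [0.0, 424.0, 194.0], [0.0, 0.0, 1.0]] [[-0.66, -0.751, -0.002, 272.76], [-0.57, 0.503, -0.65, 396.728], [0.489, -0.428, -0.76, 1040.382], [0.0, 0.0, 0.0, 1.0]]
```

View pics/top0.png

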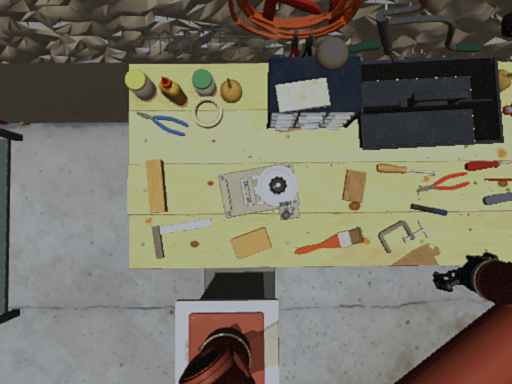

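View pics/scene0.png

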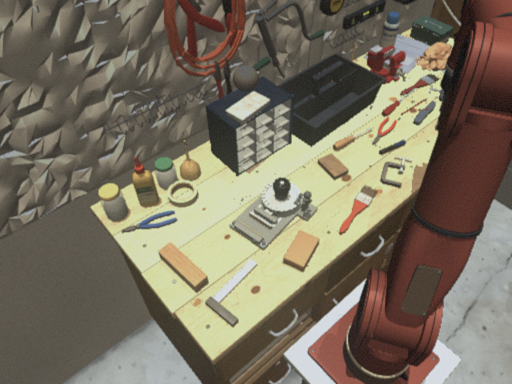

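The top view shows the clamp with its knob at (278,185), the pawl ball near (286,212) and the fixed jaw to the left (world +y). The long offcut is at (156,186), with small blocks at (252,242) and (354,186). The scene view agrees.

```bash
cat > h.py <<'E'
import numpy as np, cv2
from station import manip, viewer
def grab(n):
    c=viewer.camera_params(n); p,d=viewer.grab_frame(n); return p,d,c["mtx"],c["world_to_cam"]
def cloud(d,K,T):
    v,u=np.mgrid[:d.shape[0],:d.shape[1]]
    c=np.stack([(u-K[0,2])/K[0,0]*d,(v-K[1,2])/K[1,1]*d,d],-1)
    return (c-T[:3,3])@T[:3,:3]
def ray(u,v,z,K,T):
    R=T[:3,:3]; o=-R.T@T[:3,3]; r=R.T@np.linalg.inv(K)@[u,v,1]
    return o+r*(z-o[2])/r[2]
def proj(P,K,T):
    q=K@(T[:3,:3]@P+T[:3,3]); return q[:2]/q[2]
E
python3 - <<'E'
from h import *
z=np.load("pics/top0.npz"); p,d,K,T=[z[k] for k in"pdKT"]
W=cloud(d,K,T); Z=W[...,2]; hsv=cv2.cvtColor(p,cv2.COLOR_RGB2HSV)
print("bench z",np.median(Z[130:160,200:350]))
m=np.zeros(Z.shape,bool); m[150:225,140:172]=1; m&=(Z>25)&(Z<50)
P=W[m]; print("off",m.sum(),np.median(P[:,2]),cv2.minAreaRect(P[:,:2].astype(np.float32)))
c=np.zeros(Z.shape,bool); c[150:232,205:310]=1
for lo,hi in((6,140),(40,62),(88,115)):
    m=c&(Z>lo)&(Z<hi); P=W[m]; print(lo,hi,m.sum(),np.median(P[:,2]),cv2.minAreaRect(P[:,:2].astype(np.float32)),P.mean(0))
m=c&(Z>88)
print([(u,v,W[v,u].round().tolist()) for v,u in np.argwhere(m)][::4])
big=cv2.resize(p[155:230,205:310],None,fx=7,fy=7,interpolation=cv2.INTER_CUBIC)
cv2.imwrite("pics/cl.png",big[:,:,::-1])
# short candidates
for n,(a,b,e,f) in dict(A=(222,262,225,275),B=(165,206,338,370)).items():
    m=np.zeros(Z.shape,bool); m[a:b,e:f]=1; m&=(Z>9)&(Z<40); P=W[m]; print(n,np.median(P[:,2]),cv2.minAreaRect(P[:,:2].astype(np.float32)))
E
```

```text
bench z -0.08947102210050134
off 832 37.643357936228185 ((505.1366882324219, 211.04684448242188), (159.86990356445312, 46.67073059082031), 4.802539348602295)
6 140 3615 26.7690638878206 ((487.2435302734375, -97.78143310546875), (318.88787841796875, 248.67727661132812), 89.08014678955078) [ 483.49411107 -106.69343429   32.12287301]
40 62 937 43.66594943204473 ((496.90216064453125, -157.48155212402344), (121.7730712890625, 131.001220703125), 81.11009216308594) [ 500.01974283 -158.12249843   44.43305161]
88 115 281 101.59661804306242 ((464.36810302734375, -161.05043029785156), (123.15333557128906, 49.11856460571289), 5.164804935455322) [ 486.47232353 -161.21121126  102.51808005]
[(np.int64(218), np.int64(154), [439.0, -107.0, 1246.0]), (np.int64(218), np.int64(168), [439.0, -107.0, 1246.0]), (np.int64(245), np.int64(175), [439.0, -107.0, 1246.0]), (np.int64(212), np.int64(177), [439.0, -107.0, 1246.0]), (np.int64(277), np.int64(177), [522.0, -157.0, 101.0]), (np.int64(281), np.int64(177), [522.0, -169.0, 99.0]), (np.int64(273), np.int64(178), [520.0, -146.0, 100.0]), (np.int64(277), np.
[... 3711 characters left out ...]
18.0]), (np.int64(289), np.int64(215), [413.0, -190.0, 107.0]), (np.int64(284), np.int64(216), [410.0, -175.0, 113.0]), (np.int64(288), np.int64(216), [410.0, -186.0, 111.0]), (np.int64(283), np.int64(217), [408.0, -172.0, 114.0]), (np.int64(287), np.int64(217), [407.0, -184.0, 112.0]), (np.int64(285), np.int64(218), [405.0, -178.0, 111.0]), (np.int64(285), np.int64(223), [439.0, -107.0, 1246.0]), (np.int64(205), np.int64(230), [439.0, -107.0, 1246.0])]
A 28.277935370025716 ((328.3122863769531, -77.417236328125), (65.28326416015625, 109.87659454345703), 19.7552490234375)
B 18.669879654999328 ((500.2458190917969, -398.4803466796875), (61.664276123046875, 95.12701416015625), 80.19855499267578)
```

View pics/cl.png

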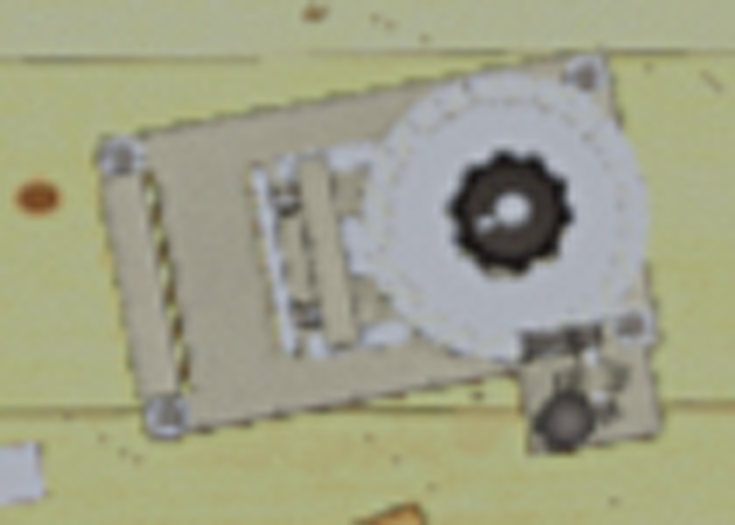

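The crop shows the fixed jaw at left, the moving jaw at crop x≈250–350, the knob centre at (511,212) and the ball at (566,418), with the pawl in. I'll measure the yaw accurately, then move.

```bash
python3 - <<'E'
from h import *
z=np.load("pics/top0.npz"); p,d,K,T=[z[k] for k in"pdKT"]
W=cloud(d,K,T); Z=W[...,2]; ok=d>0
m=((Z>6)&(Z<60)&ok).astype(np.uint8)
# top edge (far side) of bed, columns 224..285 ; near edge columns 232..272 
far=np.array([[u,np.argmax(m[155:200,u])+155-.5] for u in range(224,285)],float)
near=np.array([[u,229-np.argmax(m[185:230,u][::-1])+.5] for u in range(233,270)],float)
for n,e in(("far",far),("near",near)):
    P=np.array([ray(u,v,12,K,T) for u,v in e]); vx,vy,x0,y0=cv2.fitLine(P[:,:2].astype(np.float32),cv2.DIST_HUBER,0,.01,.01).ravel()
    if vy<0: vx,vy=-vx,-vy
    print(n,"yaw",np.degrees(np.arctan2(-vx,vy)),x0,y0)
    k=np.array([499,-160.]); nrm=np.array([vy,-vx]); print(" dist from knob",(np.array([x0,y0])-k)@nrm)
g=cv2.cvtColor(p,cv2.COLOR_RGB2GRAY)
km=((g<80)&(Z>85)&(Z<110)).astype(np.uint8); km[:,:262]=0; km[:170]=0; km[200:]=0; km[:,295:]=0
v,u=np.nonzero(km); (c,r)=cv2.minEnclosingCircle(np.stack([u,v],1).astype(np.float32)); print("knob px",c,r,ray(*c,102,K,T))
bm=((Z>100)&(Z<125)&ok).astype(np.uint8); bm[:205]=0;bm[225:]=0;bm[:,:275]=0;bm[:,300:]=0
v,u=np.nonzero(bm); (c,r)=cv2.minEnclosingCircle(np.stack([u,v],1).astype(np.float32)); print("ball px",c,r,ray(*c,104,K,T))
om=((Z>25)&(Z<50)&ok).astype(np.uint8); om[:150]=0;om[225:]=0;om[:,:140]=0;om[:,172:]=0
v,u=np.nonzero(om);P=np.array([ray(a,b,38,K,T)[:2] for a,b in zip(u,v)],np.float32);print("off",cv2.minAreaRect(P),P.mean(0))
E
```

```text
far yaw 9.902473 558.3997 -90.36572
 dist from knob 70.48989547182646
near yaw 8.616794 416.27106 -68.14336
 dist from knob -68.03270449306933
knob px (277.4518127441406, 184.90963745117188) 8.500722885131836 [ 499.45302846 -158.02073111  102.        ]
ball px (285.1666564941406, 214.5) 4.116457939147949 [ 414.44989665 -178.95658434  104.        ]
off ((505.23785400390625, 209.31259155273438), (159.65480041503906, 48.61006164550781), 5.072628021240234) [504.84012 209.80028]
```

```bash
python3 -m jog '{"slide":[[0.304,-0.343,0],[0.304,-0.343,0],[0.304,-0.343,0],[0.304,-0.343,0],[0.304,-0.343,0],[0.304,-0.343,0],[0.304,-0.343,0],[0.304,-0.343,0],[0.304,-0.343,0],[0.304,-0.343,0],[0.304,-0.343,0],[0.304,-0.343,0]],"yaw":[4,8,12,16.3,16.3,16.3,16.3,16.3,16.3,16.3,16.3,16.3],"hand":[0,0,0,0,0,0,0,0,0,0,0,0]}' 40
python3 - <<'E'
from h import *
print(manip.state()['qpos'])
E
```

```text
time: 1.6
ee_pos: [407.1, -144.6, 249.9]
ee_rot: [0.997, 0.082, -0.0, -0.0]
force: [0.1, 0.5, -0.6]
width: 0.0
finger_force: 0.0
[ 0.57950186 -0.10028478 -0.31531841  1.9443923  -0.03247124  1.29296002
 -1.13148959]
```

```bash
python3 -m jog '{"slide":[[0,0,0.06],[0,0,0.11],[0,0,0.14],[0,0,0.14],[0,0.01,0.14],[0,0.02,0.14],[0,0.028,0.14],[0,0.036,0.14],[0,0.042,0.14],[0,0.047,0.14],[0,0.047,0.14]],"yaw":[0,0,0,0,0,0,0,0,0,0,0],"hand":[0,0,0,0,0,0,0,0,0,0,0]}'
python3 - <<'E'
from h import *
s=manip.state();print(s['ee_pos'],s['force'])
p,d,K,T=grab("top"); cv2.imwrite("pics/t1.png",cv2.resize(p[155:230,205:310],None,fx=7,fy=7,interpolation=cv2.INTER_CUBIC)[:,:,::-1])
p,d,K,T=grab("scene"); cv2.imwrite("pics/s1.png",cv2.resize(p[160:260,220:340],None,fx=6,fy=6,interpolation=cv2.INTER_CUBIC)[:,:,::-1])
E
```

```text
time: 2.98
ee_pos: [415.1, -190.4, 110.0]
ee_rot: [0.997, 0.083, -0.0, -0.0]
force: [-0.1, -0.1, -0.4]
width: -0.4
finger_force: 0.0
[ 415.14699529 -190.44818219  109.96586717] [-0.10287216 -0.10030119 -0.42660314]
```

View pics/s1.png

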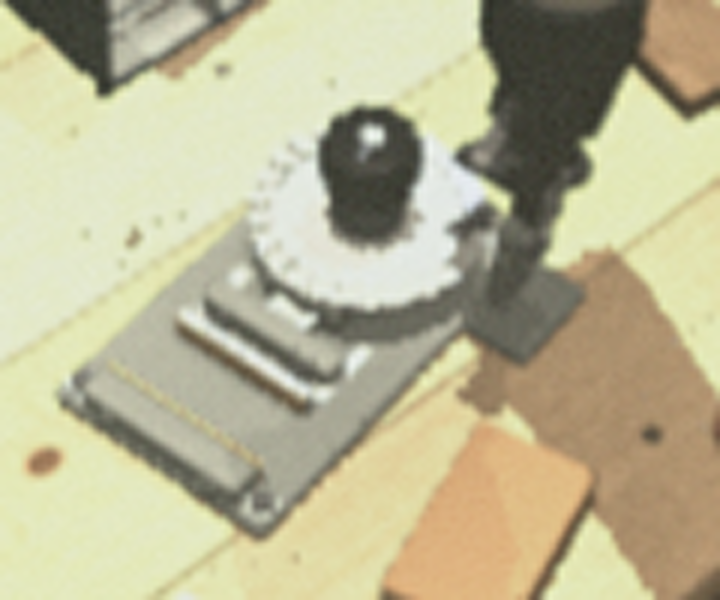

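```bash
python3 -m jog '{"slide":[[0,-0.02,0],[0,-0.02,0],[0,-0.02,-0.05],[0,-0.02,-0.09],[0.05,-0.018,-0.09],[0.0885,-0.0175,-0.09],[0.0885,-0.0175,-0.09],[0.0885,-0.0175,-0.09]],"yaw":[0,0,0,0,0,0,0,0],"hand":[0,0,0,0,1,1,1,1]}' 40
python3 - <<'E'
from h import *
p,d,K,T=grab("top"); cv2.imwrite("pics/t2.png",cv2.resize(p[155:230,205:310],None,fx=5,fy=5,interpolation=cv2.INTER_CUBIC)[:,:,::-1])
p,d,K,T=grab("wrist"); cv2.imwrite("pics/w2.png",p[:,:,::-1]); np.savez("pics/w2.npz",p=p,d=d,K=K,T=T)
a=cv2.imread("pics/t2.png"); b=cv2.resize(cv2.imread("pics/w2.png"),(525-250,206)); 
W=cloud(d,K,T);g=cv2.cvtColor(p,cv2.COLOR_RGB2GRAY)
m=((W[...,2]>95)&(W[...,2]<108)&(d>0)).astype(np.uint8); 
n,l,st,c=cv2.connectedComponentsWithStats(m)
for i in range(1,n):
    if st[i,4]>150:
        q=W[l==i]; print(st[i],q.mean(0).round(1),(q.max(0)+q.min(0))/2, cv2.minEnclosingCircle(q[:,:2].astype(np.float32)))
m=(W[...,2]>105)&(d>0)&(W[...,2]<125); print(m.sum(), W[m].mean(0) if m.any() else 0)
E
```

```text
time: 4.08
ee_pos: [498.9, -158.2, 199.6]
ee_rot: [0.997, 0.083, -0.001, -0.0]
force: [-0.3, 0.1, -0.5]
width: 72.2
finger_force: 0.0
[ 227  162   62   62 2715] [ 502.2 -158.7  100.6] [ 500.96824502 -158.58888305   99.63135612] ((500.88848876953125, -158.92921447753906), 26.094253540039062)
[295 278  27  23 195] [ 428.  -213.9  104.6] [ 423.08388971 -216.81233969  102.44415602] ((421.5394592285156, -217.0130157470703), 11.763375282287598)
511 [ 423.74205664 -216.15359202  110.81042111]
```

View pics/w2.png

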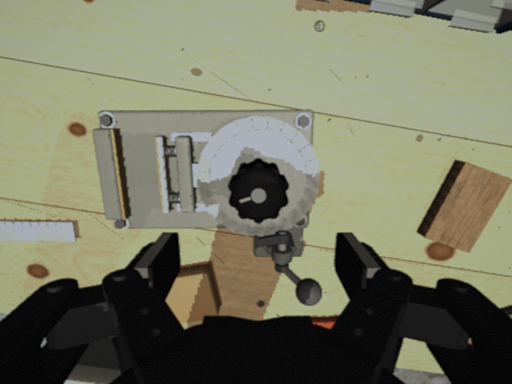

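Wrist view: the pawl is thrown back, with the ball at (308,291), which is clamp y -44. The knob is at (258,195). I'll grip the knob and turn it anticlockwise.

```bash
python3 - <<'E'
from h import *
z=np.load("pics/w2.npz"); p,d,K,T=[z[k] for k in"pdKT"]
W=cloud(d,K,T); k=np.array([500.5,-158.7,0]);t=np.radians(9.5);cy=np.array([-np.sin(t),np.cos(t),0])
for v in(165,190): print([(u,int(W[v,u,2]),round(float((W[v,u]-k)@cy))) for u in range(100,200,4)])
E
python3 -m jog '{"slide":[[0.0015,0,0.05],[0.0015,0,0.1],[0.0015,0,0.11],[0.0015,0,0.11],[0.0015,0,0.11],[0.0015,0,0.11],[0.0015,0,0.11],[0.0015,0,0.11],[0.0015,0,0.11],[0.0015,0,0.11],[0.0015,0,0.11],[0.0015,0,0.11],[0.0015,0,0.11]],"yaw":[0,0,0,0,0,0,0,0,-10,-20,-30,-40,-50],"hand":[1,1,1,1,0,0,0,0,0,0,0,0,0]}' 40
python3 -c "
from h import *
s=manip.state();print(s['moment'],s['qpos'])"
```

```text
[(100, 27, 166), (104, 28, 161), (108, 28, 157), (112, 26, 154), (116, 27, 149), (120, 21, 148), (124, 12, 148), (128, 10, 144), (132, 10, 140), (136, 10, 135), (140, 11, 130), (144, 11, 126), (148, 11, 121), (152, 9, 118), (156, 11, 113), (160, 26, 103), (164, 27, 98), (168, 13, 99), (172, 10, 95), (176, 26, 86), (180, 28, 81), (184, 27, 77), (188, 27, 73), (192, 23, 70), (196, 23, 65)]
[(100, 1, 185), (104, 26, 166), (108, 26, 162), (112, 28, 156), (116, 28, 152), (120, 26, 149), (124, 19, 148), (128, 11, 147), (132, 11, 142), (136, 10, 138), (140, 11, 133), (144, 10, 129), (148, 11, 124), (152, 11, 120), (156, 11, 115), (160, 27, 105), (164, 27, 101), (168, 20, 99), (172, 11, 97), (176, 12, 92), (180, 28, 83), (184, 29, 79), (188, 28, 75), (192, 27, 70), (196, 12, 70)]
time: 5.8
ee_pos: [501.7, -158.2, 92.0]
ee_rot: [0.867, 0.499, 0.0, 0.001]
force: [-4.0, 1.4, 10.9]
width: 50.8
finger_force: 40.6
[ 0.42147594  1.05295732 -0.01266582] [ 0.6303108   0.26341514 -0.46112937  1.92518125  0.1405539   0.98231892
 -0.42146943]
```

```bash
python3 -m jog '{"slide":[[0,0,-0.001],[0,0,-0.002],[0,0,-0.002],[0,0,-0.002]],"yaw":[-9,-18,-24,-24],"hand":[0,0,0,0]}'
python3 - <<'E'
from h import *
s=manip.state();print(s['moment'])
p,d,K,T=grab("wrist"); cv2.imwrite("pics/w3.png",p[:,:,::-1])
p,d,K,T=grab("top"); np.savez("pics/t3.npz",p=p,d=d,K=K,T=T)
W=cloud(d,K,T); k=np.array([500.5,-158.7,0]);t=np.radians(9.5);cy=np.array([-np.sin(t),np.cos(t),0]);cx=np.array([np.cos(t),np.sin(t),0])
for a in (-25,0,25):
  r=[]
  for y in range(70,156,4):
    u,v=proj(k+cx*a+cy*y+[0,0,20],K,T); r.append((y,int(W[int(round(v)),int(round(u)),2])))
  print(a,r)
E
```

```text
time: 6.3
ee_pos: [501.1, -158.8, 92.3]
ee_rot: [0.747, 0.665, -0.0, 0.0]
force: [1.1, -3.1, -6.6]
width: 50.8
finger_force: 44.6
[-0.76174564 -0.26639758  0.03931426]
-25 [(70, 29), (74, 25), (78, 24), (82, 24), (86, 31), (90, 26), (94, 25), (98, 9), (102, 12), (106, 10), (110, 8), (114, 9), (118, 13), (122, 8), (126, 13), (130, 8), (134, 12), (138, 12), (142, 16), (146, 13), (150, 24), (154, 26)]
0 [(70, 25), (74, 24), (78, 11), (82, 12), (86, 11), (90, 33), (94, 8), (98, 13), (102, 12), (106, 12), (110, 14), (114, 13), (118, 12), (122, 13), (126, 15), (130, 14), (134, 8), (138, 11), (142, 10), (146, 14), (150, 25), (154, 27)]
25 [(70, 29), (74, 21), (78, 25), (82, 24), (86, 1246), (90, 28), (94, 28), (98, 5), (102, 9), (106, 14), (110, 10), (114, 14), (118, 12), (122, 15), (126, 7), (130, 13), (134, 13), (138, 12), (142, 13), (146, 13), (150, 32), (154, 29)]
```

```bash
python3 -m jog '{"slide":[[0,0,0],[0,0,0]],"yaw":[-6,-6],"hand":[0,0]}'
python3 -c "
from h import *
s=manip.state();print(s['moment'],s['qpos'])"
```

```text
time: 6.65
ee_pos: [501.0, -161.5, 92.3]
ee_rot: [0.711, 0.703, -0.001, 0.002]
force: [3.5, -12.4, -8.4]
width: 50.9
finger_force: 44.4
[-2.82673074 -0.46008217  0.03421977] [ 0.69646886  0.27385167 -0.53199008  1.921373    0.1692346   0.98785532
  0.07606201]
```

```bash
python3 -m jog '{"slide":[[0,0,0],[0,0,0],[0,0,-0.05],[0,0,-0.1],[0,0,-0.11],[0,0,-0.11],[0,0,-0.11],[0,0,-0.11],[0,0,-0.11]],"yaw":[0,0,0,10,20,30,40,50,60],"hand":[1,1,1,1,1,1,1,1,1]}'
python3 - <<'E'
from h import *
p,d,K,T=grab("top"); np.savez("pics/t3.npz",p=p,d=d,K=K,T=T)
W=cloud(d,K,T); k=np.array([500.5,-158.7,0]);t=np.radians(9.5);cy=np.array([-np.sin(t),np.cos(t),0]);cx=np.array([np.cos(t),np.sin(t),0])
for a in (-25,25):
  r=[]
  for y in range(84,110,2):
    u,v=proj(k+cx*a+cy*y+[0,0,20],K,T); r.append((y,int(W[int(round(v)),int(round(u)),2])))
  print(a,r)
E
```

```text
time: 7.78
ee_pos: [501.2, -157.3, 202.4]
ee_rot: [0.968, 0.252, 0.0, -0.0]
force: [0.1, -0.7, -0.3]
width: 85.2
finger_force: 0.0
-25 [(84, 25), (86, 27), (88, 27), (90, 28), (92, 29), (94, 29), (96, 16), (98, 10), (100, 13), (102, 10), (104, 10), (106, 12), (108, 9)]
25 [(84, 23), (86, 23), (88, 27), (90, 31), (92, 31), (94, 28), (96, 11), (98, 9), (100, 9), (102, 9), (104, 9), (106, 12), (108, 12)]
```

```bash
python3 -m jog '{"slide":[[0.182,-0.318,0],[0.182,-0.318,0],[0.182,-0.318,0],[0.182,-0.318,0],[0.182,-0.318,0],[0.182,-0.318,0],[0.182,-0.318,0],[0.182,-0.318,0],[0.182,-0.318,0]],"yaw":[8,16,24.2,24.2,24.2,24.2,24.2,24.2,24.2],"hand":[1,1,1,1,1,1,1,1,1]}'
python3 - <<'E'
from h import *
p,d,K,T=grab("wrist"); cv2.imwrite("pics/w4.png",p[:,:,::-1])
W=cloud(d,K,T); m=((W[...,2]>30)&(W[...,2]<45)&(d>0)).astype(np.uint8)
n,l,st,c=cv2.connectedComponentsWithStats(m)
for i in range(1,n):
    if st[i,4]>800: q=W[l==i]; print(st[i],q.mean(0).round(1),cv2.minAreaRect(q[:,:2].astype(np.float32)))
E
```

```text
time: 8.95
ee_pos: [502.9, 207.0, 202.0]
ee_rot: [0.999, 0.046, -0.0, 0.0]
force: [-0.4, -0.3, 0.6]
width: 85.5
finger_force: 0.0
[ 231   97   46  151 6528] [510.1 211.   37.4] ((504.21142578125, 210.46340942382812), (159.5218505859375, 45.091915130615234), 4.947243690490723)
```

```bash
python3 -m jog '{"slide":[[0.001,-0.002,0.06],[0.001,-0.002,0.12],[0.001,-0.002,0.165],[0.001,-0.002,0.165],[0.001,-0.002,0.165],[0.001,-0.002,0.165],[0.001,-0.002,0.165],[0.001,-0.002,0.165]],"yaw":[0,0,0,0,0,0,0,0],"hand":[1,1,1,1,0,0,0,0]}' 40
python3 -m jog '{"slide":[[0,0,-0.05],[0,0,-0.08],[0,0,-0.1],[0,0,-0.1]],"yaw":[0,0,0,0],"hand":[0,0,0,0]}'
python3 - <<'E'
from h import *
p,d,K,T=grab("wrist"); cv2.imwrite("pics/w5.png",p[:,:,::-1]);np.savez("pics/w5.npz",p=p,d=d,K=K,T=T)
s=manip.state();W=cloud(d,K,T)
for lo,hi in((125,150),):
  m=((W[...,2]>lo)&(W[...,2]<hi)&(d>0)).astype(np.uint8)
  n,l,st,c=cv2.connectedComponentsWithStats(m)
  for i in range(1,n):
    if st[i,4]>300: q=W[l==i]; print(st[i],q.mean(0).round(1),cv2.minAreaRect(q[:,:2].astype(np.float32)),s['ee_pos'])
E
```

```text
time: 10.0
ee_pos: [504.9, 210.7, 39.3]
ee_rot: [0.999, 0.046, 0.002, -0.0]
force: [-1.5, -0.5, 8.1]
width: 44.2
finger_force: 40.3
time: 10.5
ee_pos: [504.3, 210.6, 138.5]
ee_rot: [0.999, 0.046, 0.001, -0.0]
force: [-0.2, 0.2, -2.6]
width: 44.3
finger_force: 43.3
[  176    80   163   240 24215] [531.1 212.8 136.8] ((524.9984741210938, 212.24224853515625), (117.38059997558594, 71.55571746826172), 5.452828407287598) [503.58960976 210.19989897 137.07667516]
```

View pics/w5.png

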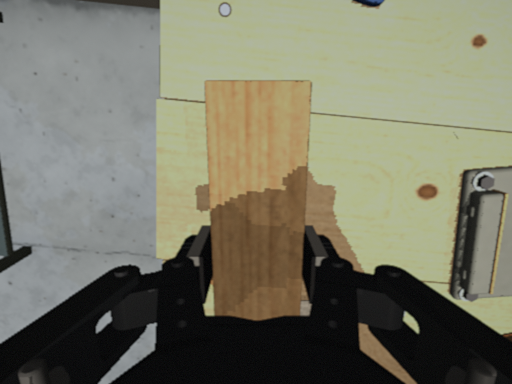

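Wrist view: the offcut is held squarely between the fingers (cols 205–310), with its middle at the TCP. I'll carry it over the bed.

```bash
python3 -m jog '{"slide":[[-0.01,0.05,0],[-0.02,0.1,0],[-0.03,0.15,0],[-0.04,0.2,0],[-0.047,0.246,0],[-0.047,0.246,0],[-0.047,0.246,0],[-0.047,0.246,0],[-0.047,0.246,0.04],[-0.047,0.246,0.06],[-0.047,0.246,0.06],[-0.047,0.246,0.06]],"yaw":[0,0,0,-4.4,-4.4,-4.4,-4.4,-4.4,-4.4,-4.4,-4.4,-4.4],"hand":[0,0,0,0,0,0,0,0,0,0,0,0]}'
python3 - <<'E'
from h import *
p,d,K,T=grab("wrist"); cv2.imwrite("pics/w6.png",p[:,:,::-1]);np.savez("pics/w6.npz",p=p,d=d,K=K,T=T)
s=manip.state();W=cloud(d,K,T); k=np.array([500.5,-158.7,0]);t=np.radians(9.7);cy=np.array([-np.sin(t),np.cos(t),0]);cx=np.array([np.cos(t),np.sin(t),0])
print(((s['ee_pos']-k)@cx,(s['ee_pos']-k)@cy,s['ee_pos']))
C=np.stack([(W-k)@cx,(W-k)@cy,W[...,2]],-1)
m=(C[...,2]>70)&(C[...,2]<85)&(C[...,0]>35)&(abs(C[...,1]-122)<40)&(d>0); q=C[m]; print("off far end",np.percentile(q[:,0],99.5),"y",np.percentile(q[:,1],[1,99]),"z",np.median(q[:,2]))
for a in(50,70): 
  n=m&(abs(C[...,0]-a)<3); print(a,np.percentile(C[n][:,1],[2,98]))
E
```

```text
time: 12.05
ee_pos: [480.1, -38.2, 77.8]
ee_rot: [0.996, 0.085, 0.0, -0.0]
force: [-0.0, -0.5, -1.5]
width: 43.9
finger_force: 43.1
(np.float64(0.3506203722235964), np.float64(121.94752829187226), array([480.29874434, -38.43682251,  78.04201167]))
off far end 79.46708220198985 y [100.01499624 143.80410187] z 75.78922310766396
50 [100.55234282 143.22258425]
70 [100.44110962 143.14504537]
```

View pics/w6.png

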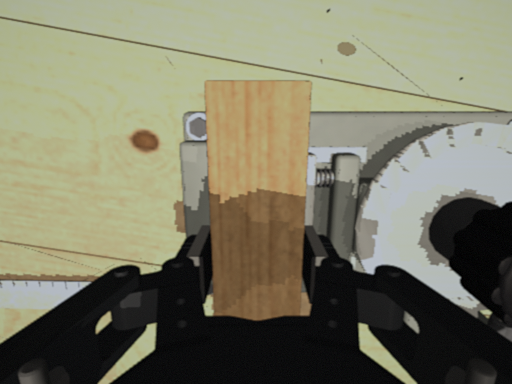

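The offcut sits straight over the bed, with clamp y from 100.5 to 143 between the pad at 94 and the jaw face at 148. I'll lower it.

```bash
python3 -m jog '{"slide":[[0,0,0.012],[0,0,0.02],[0,0,0.024],[0,0,0.027],[0,0,0.027],[0,-0.002,0.0265],[0,-0.004,0.0265],[0,-0.004,0.0265]],"yaw":[0,0,0,0,0,0,0,0],"hand":[0,0,0,0,0,0,0,0]}'
```

```text
time: 13.1
ee_pos: [479.6, -35.9, 51.3]
ee_rot: [0.996, 0.084, 0.001, 0.001]
force: [-1.5, -5.3, 6.0]
width: 43.9
finger_force: 44.1
```

```bash
python3 -m jog '{"slide":[[0,0,0],[0,0,0],[0,0.0,-0.01],[0,0,-0.06],[0,0,-0.12],[0,0,-0.15],[-0.02,0.05,-0.15],[-0.04,0.1,-0.15],[-0.06,0.15,-0.15],[-0.088,0.204,-0.15],[-0.088,0.204,-0.15],[-0.088,0.204,-0.15]],"yaw":[0,0,0,0,0,0,0,0,0,0,0,0],"hand":[0.65,0.65,0.65,0.65,0.65,0.65,0,0,0,0,0,0]}'
python3 - <<'E'
from h import *
p,d,K,T=grab("top");W=cloud(d,K,T); k=np.array([500.5,-158.7,0]);t=np.radians(9.7);cy=np.array([-np.sin(t),np.cos(t),0]);cx=np.array([np.cos(t),np.sin(t),0])
s=manip.state();C=np.stack([(W-k)@cx,(W-k)@cy,W[...,2]],-1);print("tcp",(s['ee_pos']-k)@cx,(s['ee_pos']-k)@cy)
m=(C[...,2]>40)&(C[...,2]<60)&(abs(C[...,0])<95)&(abs(C[...,1]-125)<45)&(d>0);q=C[m];print(cv2.minAreaRect(q[:,:2].astype(np.float32)),np.median(q[:,2]),q.mean(0))
E
```

```text
time: 14.6
ee_pos: [426.8, -250.4, 200.9]
ee_rot: [0.996, 0.085, 0.0, -0.0]
force: [0.9, -0.5, -0.4]
width: -0.4
finger_force: 0.0
tcp -87.74017945269756 -77.39131883743526
((0.5641021728515625, 125.73641967773438), (45.167091369628906, 159.91993713378906), 89.63157653808594) 49.90011482233209 [  0.42663046 125.61809171  49.86218414]
```

```bash
python3 -m jog '{"slide":[[0,0,0.05],[0,0,0.091],[0,0,0.091],[0,-0.008,0.091],[0,-0.016,0.091],[0,-0.024,0.091],[0,-0.03,0.091],[0,-0.036,0.091],[0,-0.04,0.091],[0,-0.04,0.091],[0,-0.02,0.091],[0,-0.01,0.091],[0,-0.01,0.05],[0,-0.01,0],[0.0,-0.01,0]],"yaw":[0,0,0,0,0,0,0,0,0,0,0,0,0,0,0],"hand":[0,0,0,0,0,0,0,0,0,0,0,0,0,0,0]}'
```

```text
time: 16.52
ee_pos: [426.9, -242.9, 204.3]
ee_rot: [0.996, 0.084, 0.003, 0.002]
force: [1.0, 0.7, -0.2]
width: 0.0
finger_force: 0.0
```

```bash
python3 -m jog '{"slide":[[0.03,-0.025,0],[0.06,-0.05,0],[0.0867,-0.0706,0],[0.0867,-0.0706,0],[0.0867,-0.0706,0],[0.0867,-0.0706,0],[0.0867,-0.0706,0],[0.0867,-0.0706,0],[0.0867,-0.0706,0]],"yaw":[-10,-20,-30,-40,-50,-60,-70,-70,-70],"hand":[1,1,1,1,1,1,1,1,1]}' 40
python3 - <<'E'
from h import *
p,d,K,T=grab("wrist"); cv2.imwrite("pics/w7.png",p[:,:,::-1]);s=manip.state()
W=cloud(d,K,T);m=((W[...,2]>95)&(W[...,2]<120)&(d>0)).astype(np.uint8)
k=np.array([500.5,-158.7,0]);t=np.radians(9.7);cy=np.array([-np.sin(t),np.cos(t),0]);cx=np.array([np.cos(t),np.sin(t),0])
n,l,st,c=cv2.connectedComponentsWithStats(m)
for i in range(1,n):
    if st[i,4]>100: q=W[l==i]; o=cv2.minEnclosingCircle(q[:,:2].astype(np.float32)); e=np.array([*o[0],0])-k; print(st[i,4],o,e@cx,e@cy)
p,d,K,T=grab("top");W=cloud(d,K,T)
C=np.stack([(W-k)@cx,(W-k)@cy,W[...,2]],-1)
m=(C[...,2]>95)&(C[...,2]<120)&(abs(C[...,0]+89)<16)&(abs(C[...,1])<70)&(d>0);print("top ball",m.sum(),C[m].mean(0) if m.any() else 0)
E
```

```text
time: 17.65
ee_pos: [498.3, -157.2, 200.1]
ee_rot: [0.769, 0.639, -0.0, -0.0]
force: [0.7, 0.5, -1.0]
width: 85.2
finger_force: 0.0
800 ((686.8163452148438, -145.52859497070312), 16.846797943115234) 185.87190968761348 -18.409225777915566
1453 ((678.4609375, -193.74496459960938), 53.703697204589844) 169.512009113789 -64.52847112611224
2671 ((500.1686096191406, -159.25860595703125), 26.230852127075195) -0.420771819157274 -0.4947840700346074
201 ((415.60302734375, -180.37583923339844), 11.442830085754395) -87.33538916639321 -7.061711677974577
top ball 0 0
```

View pics/w7.png

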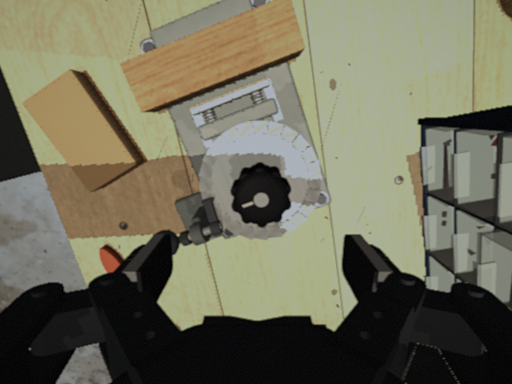

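The pawl is in (ball at clamp y -7). The offcut is laid along the jaws, and the knob is at (261,196). Next: grip the knob and advance it clockwise.

```bash
python3 -m jog '{"slide":[[-0.001,0.002,0.05],[-0.001,0.002,0.095],[-0.001,0.002,0.108],[-0.001,0.002,0.108],[-0.001,0.002,0.108],[-0.001,0.002,0.108],[-0.001,0.002,0.108],[-0.001,0.002,0.108],[-0.001,0.002,0.108],[-0.001,0.002,0.108],[-0.001,0.002,0.108],[-0.001,0.002,0.108],[-0.001,0.002,0.108],[-0.001,0.002,0.108],[-0.001,0.002,0.108],[-0.001,0.002,0.108],[-0.001,0.002,0.108]],"yaw":[0,0,0,0,0,0,0,0,8,16,24,32,40,48,56,64,64],"hand":[1,1,1,1,0,0,0,0,0,0,0,0,0,0,0,0,0]}' 40
python3 - <<'E'
from h import *
s=manip.state();print(s['moment'],s['qpos'])
p,d,K,T=grab("top");W=cloud(d,K,T);np.savez("pics/t8.npz",p=p,d=d,K=K,T=T)
k=np.array([500.5,-158.7,0]);t=np.radians(9.7);cy=np.array([-np.sin(t),np.cos(t),0]);cx=np.array([np.cos(t),np.sin(t),0])
for a in (-28,-15,0,15,28):
  r=[]
  for y in range(66,108,2):
    u,v=proj(k+cx*a+cy*y+[0,0,26],K,T); r.append((y,int(W[int(round(v)),int(round(u)),2])))
  print(a,r)
E
```

```text
time: 19.88
ee_pos: [501.7, -158.8, 94.4]
ee_rot: [0.991, 0.137, 0.002, 0.001]
force: [0.8, -1.8, 7.0]
width: 50.9
finger_force: 41.4
[-0.40323616 -0.17011547 -0.00082881] [ 0.57017883  0.25060934 -0.39099602  1.92745121  0.11513202  0.98101866
 -1.17000789]
-28 [(66, 13), (68, 10), (70, 10), (72, 26), (74, 27), (76, 27), (78, 29), (80, 27), (82, 27), (84, 29), (86, 29), (88, 30), (90, 32), (92, 32), (94, 23), (96, 26), (98, 26), (100, 31), (102, 29), (104, 29), (106, 50)]
-15 [(66, 11), (68, 11), (70, 22), (72, 27), (74, 27), (76, 28), (78, 25), (80, 25), (82, 31), (84, 27), (86, 27), (88, 9), (90, 9), (92, 12), (94, 15), (96, 15), (98, 27), (100, 28), (102, 28), (104, 41), (106, 47)]
0 [(66, 178), (68, 178), (70, 21), (72, 27), (74, 27), (76, 29), (78, 29), (80, 27), (82, 28), (84, 28), (86, 25), (88, 13), (90, 13), (92, 9), (94, 12), (96, 12), (98, 28), (100, 29), (102, 29), (104, 46), (106, 48)]
15 [(66, 12), (68, 12), (70, 27), (72, 27), (74, 30), (76, 24), (78, 24), (80, 31), (82, 29), (84, 29), (86, 14), (88, 13), (90, 13), (92, 13), (94, 24), (96, 24), (98, 27), (100, 27), (102, 28), (104, 48), (106, 48)]
28 [(66, 12), (68, 12), (70, 26), (72, 26), (74, 28), (76, 28), (78, 30), (80, 25), (82, 25), (84, 25), (86, 24), (88, 24), (90, 21), (92, 24), (94, 24), (96, 30), (98, 27), (100, 27), (102, 31), (104, 31), (106, 51)]
```

```bash
python3 -m jog '{"slide":[[0,0,0],[0,0,0],[0,0,0],[0,0,0],[0,0,0],[0,0,0]],"yaw":[6,12,18,23,28,28],"hand":[0,0,0,0,0,0]}'
python3 - <<'E'
from h import *
s=manip.state();print(s['moment'],np.degrees(2*np.arctan2(s['ee_rot'][1],s['ee_rot'][0])))
E
python3 -m jog '{"slide":[[0,0,0],[0,0,0],[0,0,0],[0,0,-0.06],[0,0,-0.108],[0,0,-0.108],[0,0,-0.108]],"yaw":[0,0,0,0,0,0,0],"hand":[1,1,1,1,1,1,1]}'
python3 - <<'E'
from h import *
k=np.array([500.3,-158.9,0]);t=np.radians(9.7);cy=np.array([-np.sin(t),np.cos(t),0]);cx=np.array([np.cos(t),np.sin(t),0])
p,d,K,T=grab("wrist");cv2.imwrite("pics/w9.png",p[:,:,::-1])
S=8 # rectified clamp-plane view at z=28, 8 px/mm? keep 6
S=6
def rect(p,K,T,f):
    ys=np.arange(55,155,1/S);xs=np.arange(45,-45,-1/S)
    X,Y=np.meshgrid(xs,ys,indexing='ij');P=k+X[...,None]*cx+Y[...,None]*cy+np.array([0,0,28.])
    q=(P@T[:3,:3].T+T[:3,3])@K.T;q=(q[...,:2]/q[...,2:]).astype(np.float32)
    cv2.imwrite(f,cv2.remap(p,q[...,0],q[...,1],cv2.INTER_CUBIC)[:,:,::-1])
rect(p,K,T,"pics/r9.png")
W=cloud(d,K,T);m=((W[...,2]>95)&(W[...,2]<120)&(d>0)).astype(np.uint8)
n,l,st,c=cv2.connectedComponentsWithStats(m)
for i in range(1,n):
    if st[i,4]>100: q=W[l==i]; o=cv2.minEnclosingCircle(q[:,:2].astype(np.float32)); e=np.array([*o[0],0])-k; print(st[i,4],o,e@cx,e@cy)
z=np.load("pics/w2.npz");rect(z['p'],z['K'],z['T'],"pics/r2.png")
a=cv2.imread("pics/r9.png");b=cv2.imread("pics/r2.png");c=cv2.resize(np.vstack([a[120:420],b[120:420]]),None,fx=1,fy=1);
for i in range(0,600,60): cv2.line(c,(i,290),(i,310),(0,0,255),1)
cv2.imwrite("pics/cmp.png",c)
E
```

```text
time: 20.68
ee_pos: [501.6, -159.2, 94.3]
ee_rot: [0.994, -0.106, 0.002, 0.001]
force: [1.3, -3.6, 6.9]
width: 50.6
finger_force: 41.5
[-0.75191648 -0.16980707  0.05363016] -12.20817804559364
time: 21.55
ee_pos: [499.8, -158.0, 199.9]
ee_rot: [0.994, -0.107, -0.0, -0.0]
force: [-0.0, 0.9, -0.2]
width: 85.1
finger_force: 0.0
2702 ((500.99371337890625, -159.19512939453125), 26.194168090820312) 0.6340695155652655 -0.4077934048273941
600 ((414.17364501953125, -176.0502471923828), 11.795863151550293) -87.78468139305713 -2.3936820384087527
```

View pics/cmp.png

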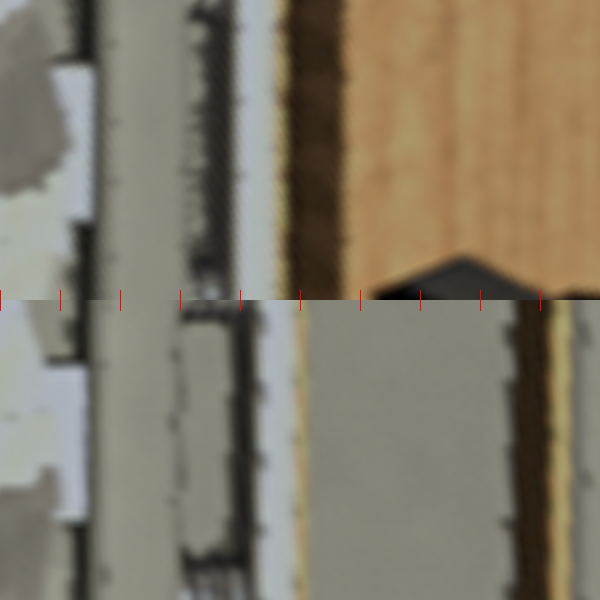

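Comparison (6 px/mm): the pad is pushed in by about 24 px, or 4 mm. That matches click 5 (1.309 rad, 4.1 mm), and the pawl is seated. One more click gives about 6.7 mm, which is nearer halfway.

```bash
python3 -m jog '{"slide":[[0.001,0.001,0.05],[0.001,0.001,0.095],[0.001,0.001,0.108],[0.001,0.001,0.108],[0.001,0.001,0.108],[0.001,0.001,0.108],[0.001,0.001,0.108],[0.001,0.001,0.108],[0.001,0.001,0.108],[0.001,0.001,0.108],[0.001,0.001,0.108],[0.001,0.001,0.108]],"yaw":[0,0,0,0,0,0,0,0,7,14,20,20],"hand":[1,1,1,1,0,0,0,0,0,0,0,0]}' 40
python3 -m jog '{"slide":[[0,0,0],[0,0,0],[0,0,0],[0,0,-0.06],[0,0,-0.108],[0,0,-0.108],[0,0,-0.108],[0,0,-0.108]],"yaw":[0,0,0,0,-10,-20,-20,-20],"hand":[1,1,1,1,1,1,1,1]}'
python3 - <<'E'
from h import *
k=np.array([500.3,-158.9,0]);t=np.radians(9.7);cy=np.array([-np.sin(t),np.cos(t),0]);cx=np.array([np.cos(t),np.sin(t),0])
p,d,K,T=grab("wrist");cv2.imwrite("pics/w10.png",p[:,:,::-1]);np.savez("pics/w10.npz",p=p,d=d,K=K,T=T)
S=6
def rect(p,K,T,f):
    ys=np.arange(55,155,1/S);xs=np.arange(45,-45,-1/S)
    X,Y=np.meshgrid(xs,ys,indexing='ij');P=k+X[...,None]*cx+Y[...,None]*cy+np.array([0,0,28.])
    q=(P@T[:3,:3].T+T[:3,3])@K.T;q=(q[...,:2]/q[...,2:]).astype(np.float32)
    cv2.imwrite(f,cv2.remap(p,q[...,0],q[...,1],cv2.INTER_CUBIC)[:,:,::-1])
rect(p,K,T,"pics/r10.png")
W=cloud(d,K,T);m=((W[...,2]>95)&(W[...,2]<120)&(d>0)).astype(np.uint8)
n,l,st,c=cv2.connectedComponentsWithStats(m)
for i in range(1,n):
    if st[i,4]>100: q=W[l==i]; o=cv2.minEnclosingCircle(q[:,:2].astype(np.float32)); e=np.array([*o[0],0])-k; print(st[i,4],o,e@cx,e@cy)
a=cv2.imread("pics/r10.png");b=cv2.imread("pics/r9.png");c=np.vstack([a[120:420],b[120:420]])
for i in range(0,600,60): cv2.line(c,(i,290),(i,310),(0,0,255),1)
cv2.imwrite("pics/cmp2.png",c)
E
```

```text
time: 23.1
ee_pos: [501.9, -159.6, 94.3]
ee_rot: [0.96, -0.279, 0.001, 0.0]
force: [-1.7, 0.8, 7.2]
width: 50.8
finger_force: 40.9
time: 24.1
ee_pos: [500.5, -159.3, 199.7]
ee_rot: [0.994, -0.109, -0.001, -0.0]
force: [0.2, -0.8, -0.8]
width: 85.4
finger_force: 0.0
2698 ((500.9909973144531, -159.01165771484375), 26.11624526977539) 0.662305310889847 -0.22648710566530084
607 ((414.0581970214844, -176.2150115966797), 11.852289199829102) -87.92623993748568 -2.536639121743602
```

View pics/cmp2.png

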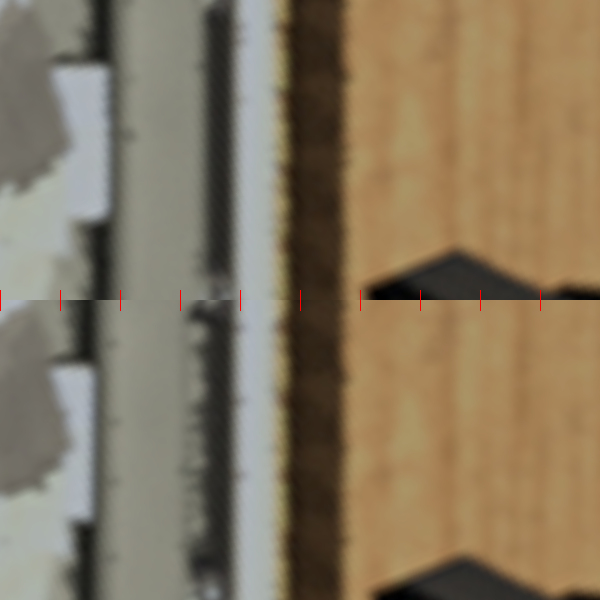

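The carriage moved in another 15 px (2.6 mm, one click), so the pad is about 6.7 mm in. The pawl is engaged, the offcut hasn't moved, and the gripper is clear.

```bash
python3 -c "
from h import *
print(manip.job_done())"
```

```text
the job is handed in; nothing more can be done
None
```

The job is handed in at about 24 s: the long offcut lies flat and centred against the fixed jaw, the pad measures about 6.7 mm of its 12 mm in, the pawl is holding, and the short offcut was left alone.

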